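# Shut the gas off and point out the leaking gauge and its replacement

### The job

One gauge leaks and must be changed: push the yellow valve lever with the fingers all the way over, square across its pipe, to shut off the gas, then show the fitter the gauge with the purple tape by pointing the fingertips straight down at the middle of its face from just above (a few centimetres at most, not touching) and staying there for two seconds. Then point in the same way for two seconds at the spare gauge with the red rim in the grey tray, and raise the hand well clear of everything. Leave all regulators, gauges, the tray and the loose things untouched where they are, and point at no other gauge.

Things in the scene. Friction and masses are not known exactly. Their poses are not given: they have to be found in the camera images.
- reg_tape: the leaking one: loose gas regulator, 0.9 kg: steel foot plate 150 x 56 x 8 mm, upright black bonnet (top at 92 mm), and at its -x end a black-rimmed gauge 62 mm across, face up. Origin: under the bonnet axis, on the bench; gauge centre 85 mm along -x; a strip of purple tape 22 mm wide crosses the -x half of its dial and folds down its rim
- reg_plain1: like reg_tape in all dimensions, without tape: loose gas regulator, 0.9 kg: steel foot plate 150 x 56 x 8 mm, upright black bonnet (top at 92 mm), and at its -x end a black-rimmed gauge 62 mm across, face up. Origin: under the bonnet axis, on the bench; gauge centre 85 mm along -x
- reg_plain2: like reg_tape in all dimensions, without tape: loose gas regulator, 0.9 kg: steel foot plate 150 x 56 x 8 mm, upright black bonnet (top at 92 mm), and at its -x end a black-rimmed gauge 62 mm across, face up. Origin: under the bonnet axis, on the bench; gauge centre 85 mm along -x
- reg_tape_face (a point): centre of the upturned white dial of reg_tape, 85 mm above the bench, z up
- reg_plain1_face (a point): centre of the upturned white dial of reg_plain1, 85 mm above the bench, z up
- reg_plain2_face (a point): centre of the upturned white dial of reg_plain2, 85 mm above the bench, z up
- spare_red: loose new gauge lying face up in the tray, red rim, white dial, 62 mm across, 30 mm thick, 0.15 kg, brass stem 7 mm in radius sticking out 22 mm to its +x. Origin: centre of its underside, 4 mm above the bench
- spare_blue: the same gauge with a blue rim, not wanted; it lies beside the red one, their centres 84 mm apart
- spare_red_face (a point): centre of the upturned white dial of spare_red, 35 mm above the bench, z up
- spare_blue_face (a point): centre of the upturned white dial of spare_blue, 35 mm above the bench, z up
- tray: fixed open grey tray for the spares, 105 (x) x 175 (y) x 20 mm high, walls and floor 4 mm. Origin: centre of its underside
- valve (a joint): angle of the yellow lever, rad. 0: open, lever over the pipe, pointing along -x of valve_axis, roughly to the robot. Turns about the vertical, clockwise from above, its end going to +y of valve_axis, to the hard stop at 1.571: fully shut. Starts between 0 and 0.3, stays where it is left; about 1.5 N at 80 mm from the axis moves it
- lever_end (a point): tip of the yellow lever, 95 mm from its axis, at half its height, 61 mm above the bench. The lever is a straight bar 16 mm wide, underside 50 mm and top 72 mm above the bench; below it only the pipe (top 31 mm), two collars (36 mm) and the brass valve body within 25 mm of the axis (40 mm, with a 14 mm thick stem)
- valve_axis (a point): the lever's turning axis, 61 mm above the bench; fixed. x along the pipe (the open lever points to -x), z up. Below it a fixed base plate 150 (x) x 70 (y) x 8 mm
- pliers: loose pliers with red handles lying flat, about 180 x 60 x 16 mm, bystander. Origin near the middle, on the bench
- can: loose orange spray can, 56 mm across, 150 mm high, upright, bystander. Origin: centre of its underside
- nut: loose small brass fitting, 28 mm across, 30 mm high, bystander. Origin: centre of its underside
Not all that is in view belongs to the job. What is shaped like the part that bears valve but blue or brown is not meant.

How it is judged:
On the way, in this order (a step that is already met when the one before it is completed fails the run):
1. the valve lever is pushed fully over to shut (value of joint valve above 1.45 rad), for 0.2 s.
2. with the gas shut, the hand points down at the face of the taped gauge, TCP within 26 mm of its centre sideways and 18 to 80 mm above it, for 1.7 s (horizontal distance between the grasp point and reg_tape_face below 0.026 m and z of the grasp point in the frame of reg_tape_face between 0.018 and 0.08 m and angle between the grasp point's own z axis and vertical above 2.2 rad and value of joint valve above 1.42 rad), for 1.7 s.
3. with the gas shut, the hand points in the same way at the red-rimmed spare for 1.7 s (horizontal distance between the grasp point and spare_red_face below 0.026 m and z of the grasp point in the frame of spare_red_face between 0.018 and 0.08 m and angle between the grasp point's own z axis and vertical above 2.2 rad and value of joint valve above 1.42 rad), for 1.7 s.
At the end, for the whole second after the job is handed in: The valve lever is still shut (over 1.42 of 1.571 rad), every regulator, gauge and bystander is within 8 mm of where it stood, and the TCP is more than 14 cm above the bench (value of joint valve above 1.42 rad and height (world z) of the grasp point above 0.14 m and distance of each of reg_tape, reg_plain1, reg_plain2, spare_red, spare_blue, pliers, can, nut from where it was at the start of the episode below 0.008 m); the robot touches nothing.
It fails at once if the robot touches a regulator, a gauge, the tray, the pliers, the can or the brass fitting (over 0.5 N) (contact force between any of the arm, the fingers and reg_tape above 0.5 N or contact force between any of the arm, the fingers and reg_plain1 above 0.5 N or contact force between any of the arm, the fingers and reg_plain2 above 0.5 N or contact force between any of the arm, the fingers and spare_red above 0.5 N or contact force between any of the arm, the fingers and spare_blue above 0.5 N or contact force between any of the arm, the fingers and pliers above 0.5 N or contact force between any of the arm, the fingers and can above 0.5 N or contact force between any of the arm, the fingers and nut above 0.5 N or contact force between any of the arm, the fingers and tray above 0.5 N).
It fails at once if a regulator, gauge, tool or fitting is lifted or shifted by more than 8 mm (distance of any of reg_tape, reg_plain1, reg_plain2, spare_red, spare_blue, pliers, can, nut from where it was at the start of the episode above 0.008 m).
It fails at once if the hand comes down right over the face of a wrong gauge (TCP within 22 mm sideways and 55 mm above it) ((horizontal distance between the grasp point and reg_plain1_face below 0.022 m and z of the grasp point in the frame of reg_plain1_face between 0 and 0.055 m) or (horizontal distance between the grasp point and reg_plain2_face below 0.022 m and z of the grasp point in the frame of reg_plain2_face between 0 and 0.055 m) or (horizontal distance between the grasp point and spare_blue_face below 0.022 m and z of the grasp point in the frame of spare_blue_face between 0 and 0.055 m)).
It also fails if it takes over 64 s, if anything falls off the work surface, if the arm or the gripper's body presses on something with over 40 N, if the wrist force passes 120 N, or if a joint passes its speed limit or range.

### The arm

A 7-joint arm with a two-finger parallel gripper is mounted at the origin on the work surface. World frame = base frame: x ahead of the robot, y to its left, z up, the work surface at z = 0. Lengths are in m, angles in rad, forces in N, time in s.
With the tool pointing down it reaches from about 0.425 to 1.025 m from the base axis. Payload 3.6 kg.
Tool frame: the origin (TCP) lies between the finger pads, 19 mm behind the fingertips; this is the grasp point; z points along the fingers, y is the line along which they close (so a half turn about z gives the same grasp; the last joint's range is limited). The gripper opens to 85 mm and grips with 20 to 120 N. Pads are 22 mm wide; open, the fingers measure 114 mm over their backs; the gripper's body (76 mm by 85 mm) begins 54 mm behind the grasp point. The pads swing forward as they close: fully open they stand 13 mm farther back than shut.
Start: joints at [-0.093, 0.591, 0.048, 1.609, -0.033, 0.943, -0.034], TCP at [0.725, 0, 0.25] pointing down, gripper open.
Joint ranges: [-2.69, 2.69], [-0.47, 2.24], [-1.27, 1.36], [0.19, 2.51], [-1.53, 4.68], [0.08, 2.07], [-3.09, 3.09]. Speed limits (rad/s): [2.57, 2.57, 3.14, 3.14, 3.14, 3.14, 3.14].

### API

Orientations are given as a 3x3 rotation matrix whose columns are the frame's x, y, z axes.
In Python, from workcell import readout, imaging, env gives the robot as it stands. The module is installed in compiled form; this text tells all that it offers.
- The arm moves only by the tool step_arm, never from a script. Its argument "moves" is a list of rows, each an object of numbers: "tx", "ty", "tz": the shift along the world's x, y, z in cm; "ax", "ay", "az": the turn, a rotation vector about the world's x, y, z in rad; "jaw": the closure in counts, from 0 (fully open) to 255 (shut). A call has 1 to 5 rows; each row is the pose to reach, as a shift and turn from the pose commanded when the call began; what a row does not reach only later rows make up. A row lasts 1/8 s, in which the tool goes at most 62.5 mm and 10.7 degrees, less where a joint would pass 70% of its speed; a pose out of reach is approached as far as the arm can. A call with a gripper value outside its range is refused whole. The fingers move at their own pace and stop on an object; the grip force is fixed at half the most. Time passes only in rows, so rows that repeat a pose let the fingers close. It gives the time, the measured TCP pose, the force, the opening and the grip force at its end, in the units of the state.
- readout.sense(): the state, without advancing time (a new reading comes with each control period).
- imaging.get_image(name): name is "scene" or "side" or "wrist"; returns a dict with "frame" (384x512x3 uint8, red, green, blue), "z_map" (384x512 float32, m along the optical axis (not along the pixel's ray), 0 where there is no reading), "K" (3x3 intrinsics, pixels), "position" and "attitude" of the camera in the world. Camera axes: x right, y up, looking along -z (the intrinsics and any distortion apply to the point x, -y, -z); pixel columns grow to the right and rows downward; lengths in m; the calibration is good to about 2 mm. A picture is of the moment at which its call begins.
- env.job_done(): hands the job in; it is judged then, once.
The state is a dict: "t": time; "qpos": joint angles; "joint_velocities": joint speeds; "effort": joint torques, N m; "eef_pos": TCP position; "tcp_rot": TCP orientation; "wrist_force": force on the tool from outside, world axes, zero at the start; "ft_torque": the same for the moment, N m; "gripper_width": opening from 0.0 (shut) to 1.0 (fully open); "grip_force": force on a finger pad.
Only numpy, scipy, OpenCV 4.12 (cv2) and the standard library are available. Lean on these libraries where they do the work, as an engineer would, in place of code of your own. Each camera call takes 0.05 s, during which the arm holds its last target. There are 200 camera calls.

## Working session

There is one attempt and no reset: what is moved stays moved. The work goes in short steps, Python scripts to look and compute and a tool call to move; the robot and the scene stay as the last step left them, time stands still between calls to the robot, and variables do not carry over. Pictures are saved under pics/ and viewed, at most 10 in all, crops included, and the job is handed in when it is done.

Besides the shell and the picture viewer there is one more tool, called after ">>>" as name(argument=value, ...) on one line, values as JSON. step_arm: Moves the arm, as the interface text tells. Its arguments: {"type":"object","properties":{"moves":{"type":"array","items":{"type":"object","properties":{"tx":{"type":"number"},"ty":{"type":"number"},"tz":{"type":"number"},"ax":{"type":"number"},"ay":{"type":"number"},"az":{"type":"number"},"jaw":{"type":"number"}}}}},"required":["moves"]}

```bash
mkdir -p pics
cat > h.py <<'E'
import numpy as np, cv2
from workcell import readout, imaging, env
def grab(n, save=None):
    d=imaging.get_image(n)
    if save: cv2.imwrite('pics/'+save, d['frame'][...,::-1])
    np.save('pics/%s.npy'%n, d, allow_pickle=True)
    return d
def load(n): return np.load('pics/%s.npy'%n, allow_pickle=True).item()
def ray(d,u,v):
    K=np.array(d['K']); r=np.linalg.inv(K)@np.array([u,v,1.]); r=np.array([r[0],-r[1],-r[2]])
    return np.array(d['position']), np.array(d['attitude'])@r
def onplane(d,u,v,z):
    p,r=ray(d,u,v); return p+r*(z-p[2])/r[2]
def cloud(d):
    v,u=np.mgrid[:384,:512]; K=np.array(d['K']); z=d['z_map']
    r=np.stack([u,v,np.ones_like(u)],-1)@np.linalg.inv(K).T*np.array([1,-1,-1])
    return d['position']+(r*z[...,None])@np.array(d['attitude']).T
E
python3 - <<'E'
from h import *
ims=[grab(n) for n in("scene","side","wrist")]
for d in ims: print({k:(np.round(v,3).tolist() if k not in('frame','z_map') else 0) for k,v in d.items()})
cv2.imwrite('pics/a.png',np.hstack([cv2.resize(d['frame'],(800,600))[...,::-1] for d in ims[:1]]))
cv2.imwrite('pics/b.png',cv2.resize(ims[1]['frame'],(800,600))[...,::-1])
E
```

```text
{'frame': 0, 'z_map': 0, 'K': [[499.413, 0.0, 250.632], [0.0, 499.413, 183.362], [0.0, 0.0, 1.0]], 'position': [1.18, 0.853, 1.019], 'attitude': [[-0.824, -0.383, 0.418], [0.567, -0.537, 0.625], [-0.015, 0.752, 0.659]]}
{'frame': 0, 'z_map': 0, 'K': [[410.186, 0.0, 253.101], [0.0, 410.186, 193.259], [0.0, 0.0, 1.0]], 'position': [0.445, -1.013, 0.888], 'attitude': [[0.994, 0.05, -0.096], [-0.106, 0.62, -0.777], [0.021, 0.783, 0.622]]}
{'frame': 0, 'z_map': 0, 'K': [[326.606, 0.0, 252.646], [0.0, 326.606, 190.333], [0.0, 0.0, 1.0]], 'position': [0.725, 0.075, 0.373], 'attitude': [[1.0, 0.0, 0.001], [-0.001, 0.957, 0.29], [-0.001, -0.29, 0.957]]}
```

View pics/a.png

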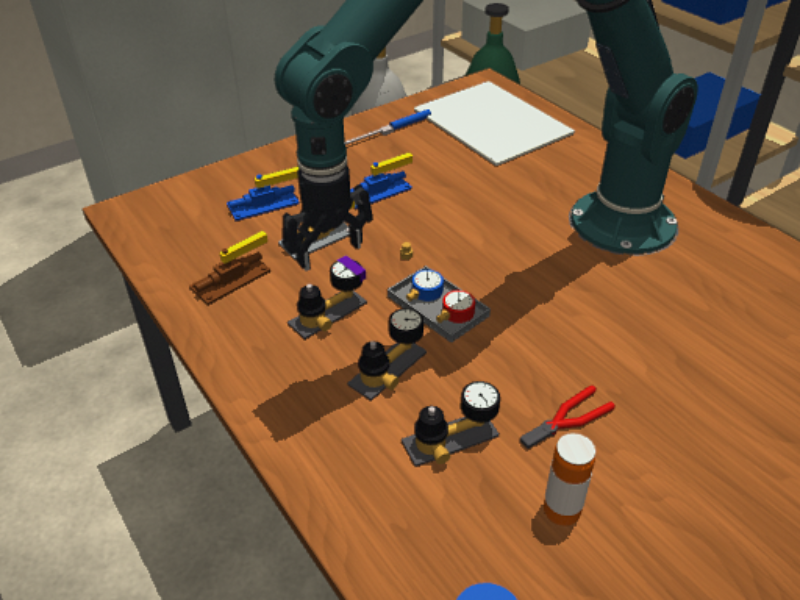

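View pics/b.png

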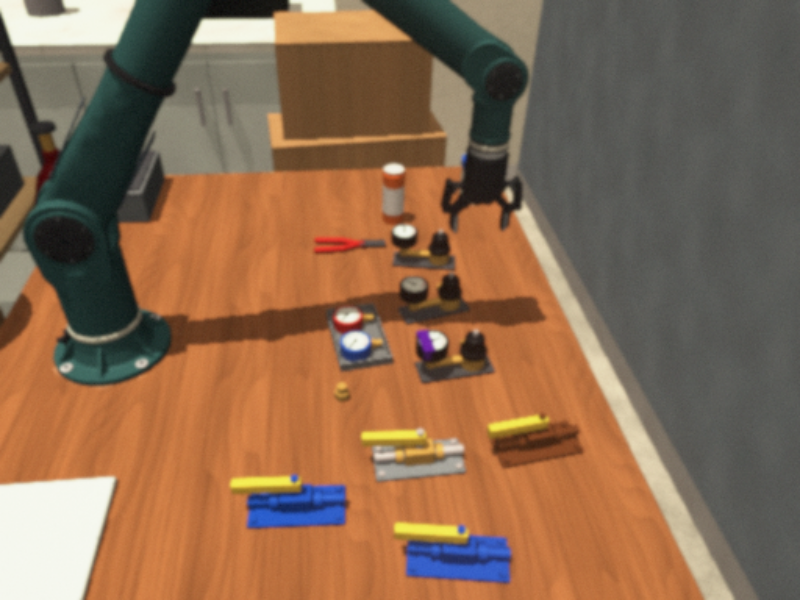

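The scene view (800 px scale) shows regulators at (330,290, purple tape), (390,350) and (450,420), with the tray's blue gauge at (428,285) and red at (459,305). The side view shows four yellow levers: grey/brass valve at (415,450), brown at (535,440), blue at (297,500) and (455,550). The grey-plate valve with steel pipe and brass body is the one meant.

```bash
cat > m.py <<'E'
from h import *
def blobs(n,lo,hi,amin=15):
    d=load(n); P=cloud(d); hsv=cv2.cvtColor(d['frame'],cv2.COLOR_RGB2HSV)
    m=cv2.inRange(hsv,lo,hi); k,l,s,c=cv2.connectedComponentsWithStats(m)
    for i in range(1,k):
        if s[i,4]<amin: continue
        q=P[(l==i)&(d['z_map']>0)]
        q=q[(abs(q[:,1])<.8)&(q[:,0]<1.1)&(q[:,2]<.2)]
        if len(q)<10: continue
        zt=np.percentile(q[:,2],90); top=q[q[:,2]>zt-.012]
        c0,sz,ang=cv2.minAreaRect((top[:,:2]*1000).astype(np.float32))
        print(n,'uv',c[i].round(1),'A',s[i,4],'ztop %.3f'%zt,'xy',np.round(c0,0),'sz',np.round(sz),'ang %.1f'%ang, 'plane',onplane(d,*c[i],zt)[:2].round(3))
E
python3 - <<'E'
from m import *
for n in("scene","side","wrist"):
    for nm,lo,hi in(("yellow",(22,140,120),(34,255,255)),("purple",(125,100,40),(155,255,255)),("red",(0,200,90),(4,255,255)),("red2",(174,180,90),(180,255,255)),("blue",(105,150,60),(124,255,255)),("white",(0,0,150),(180,60,255))):
        print(nm); blobs(n,lo,hi)
d=load('wrist');cv2.imwrite('pics/c.png',cv2.resize(d['frame'],(800,600))[...,::-1])
d=load('side');cv2.imwrite('pics/e.png',cv2.resize(d['frame'][190:380,130:400],(800,563),interpolation=cv2.INTER_CUBIC)[...,::-1])
E
```

```text
yellow
scene uv [250.7 102.3] A 75 ztop 0.073 xy [ 332. -405.] sz [ 22. 103.] ang 87.1 plane [ 0.333 -0.402]
scene uv [177.2 110.9] A 77 ztop 0.073 xy [ 571. -512.] sz [ 29. 101.] ang 83.4 plane [ 0.57  -0.506]
scene uv [156.1 155.1] A 107 ztop 0.073 xy [ 743. -326.] sz [104.  21.] ang 6.7 plane [ 0.742 -0.323]
purple
scene uv [225.9 170.4] A 116 ztop 0.089 xy [ 613. -126.] sz [26. 64.] ang 0.8 plane [ 0.615 -0.119]
red
scene uv [293.3 199.4] A 75 ztop 0.035 xy [484.  33.] sz [38. 58.] ang 43.6 plane [0.495 0.049]
scene uv [370.4 262.3] A 370 ztop 0.016 xy [468. 331.] sz [ 55. 120.] ang 89.9 plane [0.466 0.334]
red2
blue
scene uv [448.9  73. ] A 812 ztop -0.089 xy [-750. -358.] sz [382.  81.] ang 31.9 plane [-0.664 -0.3  ]
scene uv [475.5  71.1] A 356 ztop -0.091 xy [-851. -283.] sz [149.  55.] ang 30.0 plane [-0.777 -0.244]
scene uv [262.4  75.9] A 116 ztop 0.022 xy [ 131. -615.] sz [ 22. 123.] ang 89.7 plane [ 0.137 -0.604]
scene uv [245.7 118.6] A 382 ztop 0.038 xy [ 360. -406.] sz [ 36. 112.] ang 85.8 plane [ 0.376 -0.37 ]
scene uv [167.6 128.7] A 591 ztop 0.037 xy [ 612. -513.] 
[... 5342 characters left out ...]
  0.022]
wrist uv [ 68.9 185.9] A 3092 ztop 0.006 xy [499. -40.] sz [ 98. 124.] ang 7.7 plane [ 0.51  -0.031]
wrist uv [  5. 193.] A 69 ztop 0.021 xy [444. -36.] sz [ 3. 38.] ang 7.8 plane [ 0.445 -0.035]
wrist uv [ 37.1 217.9] A 1444 ztop 0.036 xy [485. -60.] sz [51. 50.] ang 20.3 plane [ 0.486 -0.059]
wrist uv [ 23.5 242.6] A 42 ztop 0.021 xy [453. -97.] sz [ 4. 25.] ang 9.9 plane [ 0.453 -0.097]
wrist uv [ 67. 246.] A 160 ztop 0.021 xy [ 504. -101.] sz [96.  3.] ang 7.5 plane [ 0.504 -0.101]
wrist uv [167.7 297.5] A 779 ztop 0.086 xy [ 639. -128.] sz [52. 27.] ang 86.0 plane [ 0.638 -0.127]
wrist uv [239.  293.2] A 70 ztop 0.093 xy [ 713. -119.] sz [ 9. 15.] ang 37.0 plane [ 0.712 -0.117]
```

View pics/c.png

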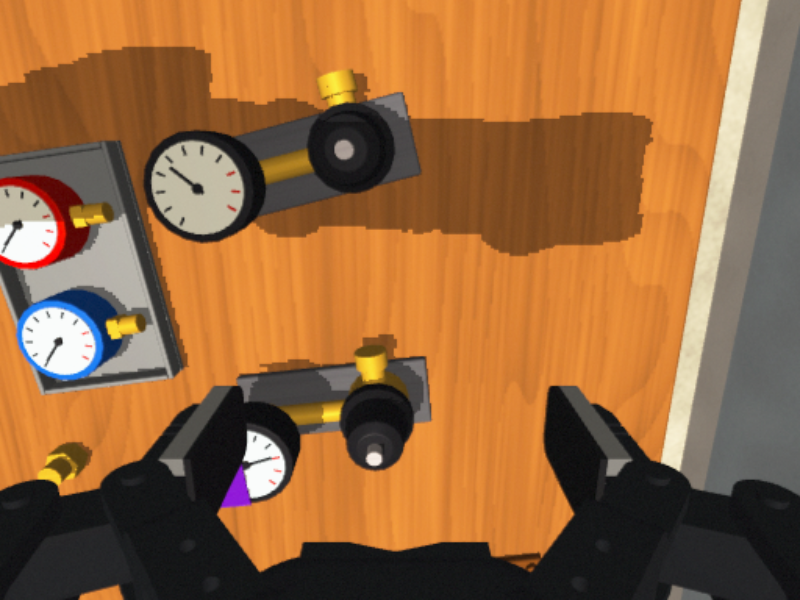

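View pics/e.png

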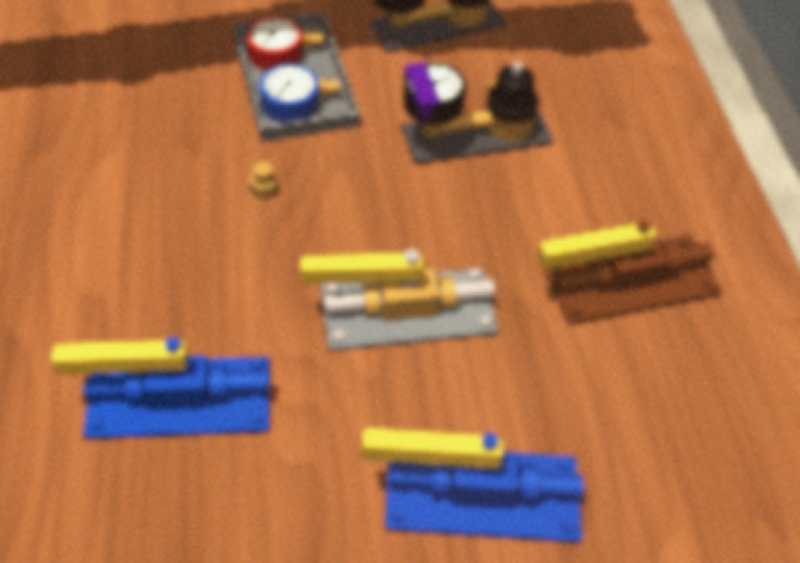

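The wrist view shows the plain regulator at (200,185), the taped one at (265,460), and the tray's red gauge at (20,225) and blue at (60,340). The enlarged side crop confirms that the valve at (400,280) has the steel pipe, brass body and grey plate; the other three are brown or blue. Only the gauge at (435,90) carries purple tape.

Next I move above the valve with the jaw shut and look again.

>>> step_arm(moves=[{"tx": -5, "ty": -8, "jaw": 255}, {"tx": -8, "ty": -13, "jaw": 255}, {"tx": -11, "ty": -18, "jaw": 255}, {"tx": -14, "ty": -23, "jaw": 255}, {"tx": -17, "ty": -28, "jaw": 255}])

```text
$.moves[0]: bad value
```

>>> step_arm(moves=[{"tx": -2, "ty": -5, "jaw": 255}, {"tx": -4, "ty": -10, "jaw": 255}, {"tx": -5, "ty": -14, "jaw": 255}, {"tx": -5, "ty": -14, "jaw": 255}])

```text
$.moves[0]: bad value
```

Run:
```python
from m import *
s=readout.sense(); print(s['t'],s['eef_pos'],s['tcp_rot'],s['gripper_width'])
grab('wrist','w2.png'); grab('scene'); grab('side')
for n in('wrist','scene','side'):
  print('yellow');blobs(n,(22,140,120),(34,255,255),40)
  print('white');
  if n!='side': blobs(n,(0,0,150),(180,60,255),70)
```

```text
0.15 [7.24395610e-01 1.98485879e-07 2.49077430e-01] [[-8.64274229e-05  9.99998434e-01 -1.76755167e-03]
 [ 9.99999987e-01  8.61893809e-05 -1.34749017e-04]
 [-1.34596461e-04 -1.76756329e-03 -9.99998429e-01]] 1.0006552810472356
yellow
wrist uv [213.6  55.5] A 243 ztop 0.037 xy [688. 106.] sz [13. 20.] ang 13.8 plane [0.688 0.108]
wrist uv [ 54.9 141. ] A 65 ztop 0.027 xy [517.  24.] sz [22.  5.] ang 8.1 plane [0.516 0.025]
wrist uv [ 76.5 209.7] A 147 ztop 0.027 xy [527. -52.] sz [21. 13.] ang 18.2 plane [ 0.526 -0.053]
wrist uv [236.  235.1] A 152 ztop 0.037 xy [706. -81.] sz [14. 20.] ang 12.2 plane [ 0.706 -0.08 ]
wrist uv [211.6 265.1] A 75 ztop 0.033 xy [ 679. -120.] sz [19. 10.] ang 26.3 plane [ 0.677 -0.12 ]
wrist uv [ 31.3 304. ] A 88 ztop 0.031 xy [ 454. -175.] sz [13. 16.] ang 76.3 plane [ 0.454 -0.174]
white
wrist uv [126. 120.] A 2456 ztop 0.086 xy [615.  51.] sz [50. 50.] ang 43.5 plane [0.616 0.051]
wrist uv [219.3  95.4] A 108 ztop 0.093 xy [698.  71.] sz [9. 9.] ang 65.5 plane [0.698 0.071]
wrist uv [ 15.8 144.6] A 1321 ztop 0.036 xy [481.  21.] sz [50. 38.] ang 76.7 pla
[... 1551 characters left out ...]
5 250.3] A 351 ztop -0.742 xy [ 827. -740.] sz [121.  62.] ang 87.1 plane [ 0.82  -0.777]
scene uv [307.3 252.4] A 247 ztop 0.086 xy [618. 258.] sz [50. 50.] ang 1.0 plane [0.62  0.259]
scene uv [368.4 286.9] A 365 ztop 0.151 xy [612. 448.] sz [50. 50.] ang 13.2 plane [0.614 0.45 ]
yellow
side uv [330.3 270.9] A 222 ztop 0.074 xy [ 739. -329.] sz [102.  19.] ang 9.2 plane [ 0.736 -0.332]
side uv [249.9 278.6] A 245 ztop 0.073 xy [ 530. -334.] sz [21. 99.] ang 86.1 plane [ 0.526 -0.338]
side uv [168.1 308.7] A 308 ztop 0.073 xy [ 329. -409.] sz [ 18. 102.] ang 86.7 plane [ 0.326 -0.411]
side uv [273.2 339.1] A 331 ztop 0.073 xy [ 565. -511.] sz [ 17. 100.] ang 79.8 plane [ 0.56  -0.513]
white
```

View pics/w2.png

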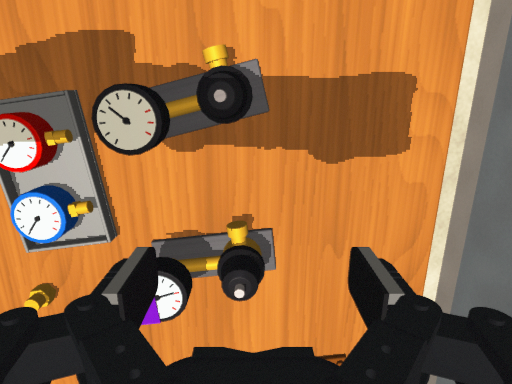

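The picture is unchanged because the move was refused as a "bad value". I'll give every field this time.

>>> step_arm(moves=[{"tx": -4, "ty": -4, "tz": 0, "ax": 0, "ay": 0, "az": 0, "jaw": 255}])

```text
t: 0.42
eef_pos: [0.6874, -0.0347, 0.2497]
tcp_rot: [[-0.008, 1.0, 0.003], [1.0, 0.008, 0.003], [0.003, 0.003, -1.0]]
wrist_force: [0.3, -1.5, 0.2]
gripper_width: 0.818
grip_force: 0.0
```

>>> step_arm(moves=[{"tx": -2, "ty": -5, "tz": 0, "ax": 0, "ay": 0, "az": 0, "jaw": 255}, {"tx": -5, "ty": -10, "tz": 0, "ax": 0, "ay": 0, "az": 0, "jaw": 255}, {"tx": -7, "ty": -15, "tz": 0, "ax": 0, "ay": 0, "az": 0, "jaw": 255}, {"tx": -10, "ty": -20, "tz": 0, "ax": 0, "ay": 0, "az": 0, "jaw": 255}, {"tx": -12, "ty": -25, "tz": 0, "ax": 0, "ay": 0, "az": 0, "jaw": 255}])

```text
t: 1.05
eef_pos: [0.5634, -0.2916, 0.2501]
tcp_rot: [[0.0, 1.0, -0.0], [1.0, -0.0, -0.0], [-0.0, -0.0, -1.0]]
wrist_force: [0.2, -0.6, 0.1]
gripper_width: -0.005
grip_force: 0.0
```

>>> step_arm(moves=[{"tx": -3, "ty": -5, "tz": 0, "ax": 0, "ay": 0, "az": 0, "jaw": 255}, {"tx": -5, "ty": -9, "tz": 0, "ax": 0, "ay": 0, "az": 0, "jaw": 255}, {"tx": -6, "ty": -12, "tz": 0, "ax": 0, "ay": 0, "az": 0, "jaw": 255}, {"tx": -6, "ty": -12, "tz": 0, "ax": 0, "ay": 0, "az": 0, "jaw": 255}, {"tx": -6, "ty": -12, "tz": 0, "ax": 0, "ay": 0, "az": 0, "jaw": 255}])

```text
t: 1.68
eef_pos: [0.5056, -0.4087, 0.2498]
tcp_rot: [[-0.001, 1.0, 0.0], [1.0, 0.001, 0.001], [0.001, 0.0, -1.0]]
wrist_force: [0.6, 0.6, -0.3]
gripper_width: -0.002
grip_force: 0.0
```

Run:
```python
from m import *
s=readout.sense(); print(s['t'],s['eef_pos'].round(4),s['gripper_width'])
grab('wrist','w3.png'); grab('scene'); grab('side')
for n in('wrist','scene','side'):
  print('yellow');blobs(n,(22,140,120),(34,255,255),40)
  if n=='wrist': print('white');blobs(n,(0,0,150),(180,60,255),70)
```

```text
1.675 [ 0.5056 -0.4087  0.2498] -0.0018356192375540354
yellow
wrist uv [481.5  88.6] A 1117 ztop 0.074 xy [ 712. -331.] sz [47. 16.] ang 7.7 plane [ 0.708 -0.331]
wrist uv [279.6  92.1] A 2093 ztop 0.073 xy [ 533. -334.] sz [ 16. 104.] ang 86.7 plane [ 0.531 -0.334]
wrist uv [ 63.6 169.7] A 1635 ztop 0.073 xy [ 331. -406.] sz [ 16. 104.] ang 87.1 plane [ 0.328 -0.405]
wrist uv [318.6 267.7] A 922 ztop 0.073 xy [ 579. -512.] sz [16. 81.] ang 79.7 plane [ 0.575 -0.509]
white
wrist uv [270.5  69.9] A 693 ztop 0.012 xy [ 528. -312.] sz [16. 55.] ang 86.6 plane [ 0.526 -0.312]
wrist uv [331.3  94.9] A 130 ztop 0.079 xy [ 576. -337.] sz [10. 10.] ang 0.1 plane [ 0.575 -0.337]
wrist uv [271.1 114.8] A 1174 ztop 0.014 xy [ 533. -357.] sz [63. 31.] ang 0.1 plane [ 0.527 -0.358]
wrist uv [ 44.1 318.8] A 575 ztop 0.016 xy [ 246. -621.] sz [ 19. 117.] ang 87.0 plane [ 0.236 -0.617]
yellow
scene uv [250.4 102.3] A 74 ztop 0.074 xy [ 333. -405.] sz [ 19. 101.] ang 86.0 plane [ 0.334 -0.401]
scene uv [177.7 110.8] A 80 ztop 0.074 xy [ 570. -507.] sz [24. 99.] ang 78.0 plane [ 0.569 -0.504]
scene uv [214.2 130.6] A 80 ztop 0.074 xy [ 527. -333.] sz [20. 89.] ang 89.1 plane [ 0.528 -0.329]
scene uv [156.1 155. ] A 102 ztop 0.074 xy [ 742. -326.] sz [103.  18.] ang 9.3 plane [ 0.742 -0.321]
yellow
side uv [330.3 270.9] A 233 ztop 0.073 xy [ 740. -328.] sz [102.  18.] ang 7.7 plane [ 0.736 -0.332]
side uv [246.3 278.7] A 212 ztop 0.073 xy [ 520. -334.] sz [19. 78.] ang 86.4 plane [ 0.517 -0.338]
side uv [168.2 308.9] A 324 ztop 0.073 xy [ 330. -408.] sz [ 19. 103.] ang 86.5 plane [ 0.326 -0.412]
side uv [273.5 339.2] A 344 ztop 0.073 xy [ 566. -511.] sz [ 17. 102.] ang 80.2 plane [ 0.561 -0.513]
```

View pics/w3.png

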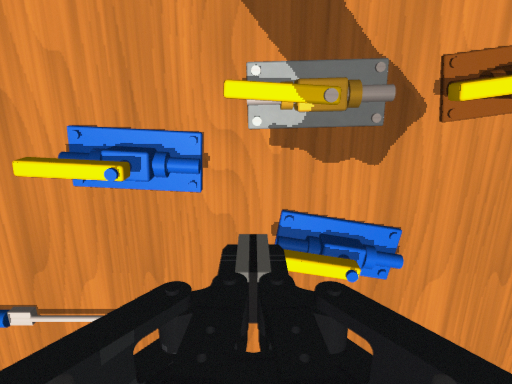

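The wrist view now shows the right valve with its lever end at (226,90) and axis at (331,95). That puts the axis at (0.575, -0.337) and the lever tip at (0.481, -0.331). I lower the fingers on the -y side of the lever.

>>> step_arm(moves=[{"tx": 0, "ty": 0, "tz": -5, "ax": 0, "ay": 0, "az": 0, "jaw": 255}, {"tx": 0, "ty": 1, "tz": -10, "ax": 0, "ay": 0, "az": 0, "jaw": 255}, {"tx": 0, "ty": 2, "tz": -15, "ax": 0, "ay": 0, "az": 0, "jaw": 255}, {"tx": 0, "ty": 2.5, "tz": -18.4, "ax": 0, "ay": 0, "az": 0, "jaw": 255}, {"tx": 0, "ty": 2.5, "tz": -18.4, "ax": 0, "ay": 0, "az": 0, "jaw": 255}])

```text
t: 2.45
eef_pos: [0.5041, -0.3818, 0.0634]
tcp_rot: [[-0.003, 1.0, -0.005], [1.0, 0.003, 0.004], [0.004, -0.005, -1.0]]
wrist_force: [-0.7, -0.2, -0.3]
gripper_width: 0.004
grip_force: 0.0
```

>>> step_arm(moves=[{"tx": 0, "ty": 1, "tz": 0, "ax": 0, "ay": 0, "az": 0, "jaw": 255}, {"tx": 0, "ty": 2, "tz": 0, "ax": 0, "ay": 0, "az": 0, "jaw": 255}, {"tx": 0, "ty": 3, "tz": 0, "ax": 0, "ay": 0, "az": 0, "jaw": 255}, {"tx": -0.2, "ty": 4, "tz": 0, "ax": 0, "ay": 0, "az": 0, "jaw": 255}, {"tx": -0.3, "ty": 5, "tz": 0, "ax": 0, "ay": 0, "az": 0, "jaw": 255}])

```text
t: 3.08
eef_pos: [0.5027, -0.3355, 0.0668]
tcp_rot: [[0.0, 1.0, 0.002], [1.0, -0.0, -0.002], [-0.002, 0.002, -1.0]]
wrist_force: [0.9, -2.6, 0.1]
gripper_width: 0.001
grip_force: 1.0
```

>>> step_arm(moves=[{"tx": 0.2, "ty": 1.4, "tz": 0, "ax": 0, "ay": 0, "az": 0, "jaw": 255}, {"tx": 0.6, "ty": 2.8, "tz": 0, "ax": 0, "ay": 0, "az": 0, "jaw": 255}, {"tx": 1.4, "ty": 4.0, "tz": 0, "ax": 0, "ay": 0, "az": 0, "jaw": 255}, {"tx": 2.4, "ty": 5.2, "tz": 0, "ax": 0, "ay": 0, "az": 0, "jaw": 255}, {"tx": 3.4, "ty": 6.1, "tz": 0, "ax": 0, "ay": 0, "az": 0, "jaw": 255}])

```text
t: 3.7
eef_pos: [0.5362, -0.2724, 0.0656]
tcp_rot: [[-0.001, 1.0, -0.002], [1.0, 0.001, 0.001], [0.001, -0.002, -1.0]]
wrist_force: [-1.8, -1.7, 0.0]
gripper_width: -0.002
grip_force: 0.9
```

>>> step_arm(moves=[{"tx": 0.7, "ty": 0.6, "tz": 0, "ax": 0, "ay": 0, "az": 0, "jaw": 255}, {"tx": 1.4, "ty": 0.8, "tz": 0, "ax": 0, "ay": 0, "az": 0, "jaw": 255}, {"tx": 1.8, "ty": 0.8, "tz": 0, "ax": 0, "ay": 0, "az": 0, "jaw": 255}, {"tx": 2.0, "ty": 0.8, "tz": 0, "ax": 0, "ay": 0, "az": 0, "jaw": 255}])

```text
t: 4.2
eef_pos: [0.5507, -0.2647, 0.0654]
tcp_rot: [[0.001, 1.0, -0.011], [1.0, -0.001, 0.004], [0.004, -0.011, -1.0]]
wrist_force: [-10.7, 1.7, 9.0]
gripper_width: -0.001
grip_force: 5.3
```

>>> step_arm(moves=[{"tx": 0.3, "ty": 0, "tz": 0, "ax": 0, "ay": 0, "az": 0, "jaw": 255}, {"tx": 0.3, "ty": 0, "tz": 0, "ax": 0, "ay": 0, "az": 0, "jaw": 255}, {"tx": 0.3, "ty": 0, "tz": 0, "ax": 0, "ay": 0, "az": 0, "jaw": 255}])

```text
t: 4.58
eef_pos: [0.5508, -0.2647, 0.0654]
tcp_rot: [[0.002, 1.0, -0.016], [1.0, -0.002, 0.005], [0.005, -0.016, -1.0]]
wrist_force: [-12.3, 2.7, 10.6]
gripper_width: 0.001
grip_force: 6.5
```

>>> step_arm(moves=[{"tx": -2, "ty": 0, "tz": 0, "ax": 0, "ay": 0, "az": 0, "jaw": 255}, {"tx": -4, "ty": 0, "tz": 0, "ax": 0, "ay": 0, "az": 0, "jaw": 255}, {"tx": -5, "ty": -2, "tz": 4, "ax": 0, "ay": 0, "az": 0, "jaw": 255}, {"tx": -5, "ty": -4, "tz": 10, "ax": 0, "ay": 0, "az": 0, "jaw": 255}, {"tx": -5, "ty": -6, "tz": 16, "ax": 0, "ay": 0, "az": 0, "jaw": 255}])

```text
t: 5.2
eef_pos: [0.5094, -0.326, 0.2264]
tcp_rot: [[0.0, 1.0, 0.001], [1.0, -0.0, 0.0], [0.0, 0.001, -1.0]]
wrist_force: [2.8, 0.2, -0.2]
gripper_width: -0.001
grip_force: 0.0
```

Run:
```python
from m import *
s=readout.sense(); print(s['t'],s['eef_pos'].round(4))
grab('wrist','w4.png'); grab('scene'); grab('side')
for n in('wrist','scene','side'):
  print('yellow');blobs(n,(22,140,120),(34,255,255),40)
```

```text
5.2 [ 0.5094 -0.326   0.2264]
yellow
wrist uv [187.1   9.8] A 408 ztop 0.031 xy [ 453. -180.] sz [18. 12.] ang 5.0 plane [ 0.454 -0.183]
wrist uv [322.9 145.9] A 2546 ztop 0.073 xy [ 574. -294.] sz [ 16. 104.] ang 1.1 plane [ 0.571 -0.296]
wrist uv [478.4 184.1] A 1114 ztop 0.073 xy [ 715. -331.] sz [52. 16.] ang 8.0 plane [ 0.71 -0.33]
wrist uv [351.7 180. ] A 103 ztop 0.037 xy [ 610. -336.] sz [12. 10.] ang 8.7 plane [ 0.609 -0.336]
wrist uv [283.3 181.3] A 111 ztop 0.037 xy [ 542. -337.] sz [11. 10.] ang 0.4 plane [ 0.541 -0.337]
wrist uv [ 60.4 259.7] A 1524 ztop 0.073 xy [ 331. -406.] sz [ 16. 104.] ang 87.0 plane [ 0.328 -0.404]
yellow
scene uv [250.4 102.3] A 74 ztop 0.074 xy [ 332. -405.] sz [ 20. 103.] ang 87.0 plane [ 0.334 -0.401]
scene uv [177.7 110.8] A 80 ztop 0.073 xy [ 569. -511.] sz [ 27. 102.] ang 81.3 plane [ 0.569 -0.505]
scene uv [208.5 142.7] A 83 ztop 0.073 xy [ 575. -294.] sz [ 19. 104.] ang 0.9 plane [ 0.577 -0.283]
scene uv [156.2 155. ] A 103 ztop 0.074 xy [ 744. -327.] sz [101.  23.] ang 11.4 plane [ 0.741 -0.322]
yellow
side uv [330.1 270.9] A 228 ztop 0.074 xy [ 740. -330.] sz [100.  19.] ang 6.9 plane [ 0.735 -0.332]
side uv [167.9 308.7] A 310 ztop 0.073 xy [ 329. -409.] sz [ 18. 101.] ang 86.4 plane [ 0.325 -0.411]
side uv [273.  339.1] A 335 ztop 0.073 xy [ 565. -511.] sz [ 18. 100.] ang 80.9 plane [ 0.56  -0.513]
```

View pics/w4.png

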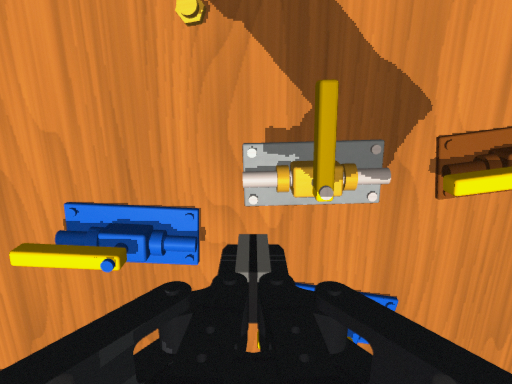

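The wrist view shows the lever from (326,190) up to (327,82), square across the pipe; its measured direction is 91.1°, so it is shut. Next is the taped gauge, whose centre I put at about (0.627, -0.127).

>>> step_arm(moves=[{"tx": 2, "ty": 4, "tz": 2.4, "ax": 0, "ay": 0, "az": 0, "jaw": 255}, {"tx": 5, "ty": 8, "tz": 2.4, "ax": 0, "ay": 0, "az": 0, "jaw": 255}, {"tx": 7, "ty": 12, "tz": 2.4, "ax": 0, "ay": 0, "az": 0, "jaw": 255}, {"tx": 8, "ty": 14, "tz": 2.4, "ax": 0, "ay": 0, "az": 0, "jaw": 255}, {"tx": 8, "ty": 14, "tz": 2.4, "ax": 0, "ay": 0, "az": 0, "jaw": 255}])

```text
t: 5.98
eef_pos: [0.5892, -0.1835, 0.2476]
tcp_rot: [[-0.004, 1.0, -0.001], [1.0, 0.004, 0.001], [0.001, -0.001, -1.0]]
wrist_force: [-0.3, -0.8, -0.5]
gripper_width: -0.004
grip_force: 0.0
```

Run:
```python
from m import *
s=readout.sense(); print(s['t'],s['eef_pos'].round(4))
grab('wrist','w5.png'); grab('scene'); grab('side')
for n in('wrist','scene','side'):
  print('purple');blobs(n,(125,100,40),(155,255,255),40)
  print('white');blobs(n,(0,0,150),(180,60,255),60)
  # dial+tape ellipse
  d=load(n);P=cloud(d)
  m=(abs(P[...,0]-.627)<.05)&(abs(P[...,1]+.127)<.05)&(P[...,2]>.078)&(P[...,2]<.095)
  q=P[m]; 
  if len(q)>20: print('gauge top circle',cv2.minEnclosingCircle((q[:,:2]*1000).astype(np.float32)), q[:,2].max())
w=load('wrist')['frame']; cv2.imwrite('pics/w5.png',cv2.resize(w,(800,600))[...,::-1])
```

```text
5.975 [ 0.5892 -0.1835  0.2476]
purple
wrist uv [280.8 114.3] A 1823 ztop 0.088 xy [ 614. -128.] sz [23. 60.] ang 5.9 plane [ 0.614 -0.127]
white
wrist uv [142.1  37.3] A 2296 ztop 0.036 xy [486. -61.] sz [50. 50.] ang 85.1 plane [ 0.486 -0.06 ]
wrist uv [112.8  57.1] A 188 ztop 0.021 xy [450. -77.] sz [ 4. 66.] ang 7.8 plane [ 0.45  -0.076]
wrist uv [159.4  78.2] A 1023 ztop 0.020 xy [ 495. -103.] sz [78.  2.] ang 7.6 plane [ 0.495 -0.096]
wrist uv [307.3 112.5] A 1345 ztop 0.086 xy [ 639. -126.] sz [27. 50.] ang 6.6 plane [ 0.637 -0.126]
wrist uv [399.8 102.8] A 96 ztop 0.093 xy [ 712. -117.] sz [8. 8.] ang 52.2 plane [ 0.711 -0.117]
wrist uv [292.8 262.3] A 230 ztop 0.013 xy [ 640. -313.] sz [17. 25.] ang 2.5 plane [ 0.64 -0.31]
wrist uv [198.7 264.1] A 625 ztop 0.010 xy [ 525. -319.] sz [50. 33.] ang 2.2 plane [ 0.523 -0.314]
wrist uv [197.3 285.8] A 103 ztop 0.031 xy [ 524. -334.] sz [19.  7.] ang 5.6 plane [ 0.524 -0.332]
gauge top circle ((622.86767578125, -127.84638214111328), 34.964073181152344) 0.08944196710372204
purple
scene uv [225.8 170.4] A 114 ztop 0.088 xy [ 611. -12
[... 1248 characters left out ...]
0.925]
side uv [ 57.  215.2] A 62 ztop 0.082 xy [-16. -55.] sz [24. 99.] ang 73.8 plane [-0.012 -0.062]
side uv [226.4 218.4] A 126 ztop 0.036 xy [481. -63.] sz [44. 46.] ang 89.1 plane [ 0.481 -0.066]
side uv [289.1 285.5] A 91 ztop 0.031 xy [ 631. -337.] sz [30. 16.] ang 8.0 plane [ 0.63  -0.335]
side uv [245.3 289.5] A 113 ztop 0.031 xy [ 515. -339.] sz [32. 18.] ang 6.2 plane [ 0.514 -0.338]
side uv [268.1 299.8] A 396 ztop 0.010 xy [ 574. -357.] sz [146.  29.] ang 2.0 plane [ 0.572 -0.361]
side uv [ 32.1 343.2] A 4859 ztop 0.014 xy [  -8. -429.] sz [211. 179.] ang 89.9 plane [ 0.009 -0.434]
gauge top circle ((622.456787109375, -130.35227966308594), 34.22592544555664) 0.09019902338974839
```

View pics/w5.png

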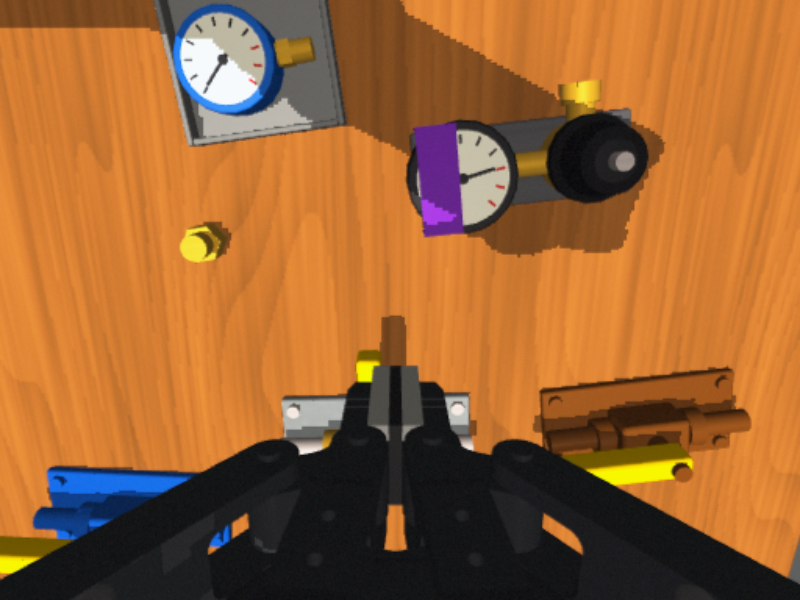

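The crop shows the purple-taped gauge with its needle hub at (463,178), which gives (0.628, -0.127). The tape is on this one only. Move over it, descend to about 5 cm and hold.

>>> step_arm(moves=[{"tx": 2, "ty": 3, "tz": 0, "ax": 0, "ay": 0, "az": 0, "jaw": 255}, {"tx": 3.9, "ty": 5.9, "tz": 0, "ax": 0, "ay": 0, "az": 0, "jaw": 255}, {"tx": 3.9, "ty": 5.9, "tz": -4, "ax": 0, "ay": 0, "az": 0, "jaw": 255}, {"tx": 3.9, "ty": 5.9, "tz": -8, "ax": 0, "ay": 0, "az": 0, "jaw": 255}, {"tx": 3.9, "ty": 5.9, "tz": -11.5, "ax": 0, "ay": 0, "az": 0, "jaw": 255}])

```text
t: 6.75
eef_pos: [0.6269, -0.1295, 0.1324]
tcp_rot: [[0.004, 1.0, -0.001], [1.0, -0.004, -0.002], [-0.002, -0.001, -1.0]]
wrist_force: [0.4, 0.2, -1.0]
gripper_width: -0.003
grip_force: 0.0
```

>>> step_arm(moves=[{"tx": 0, "ty": 0, "tz": 0, "ax": 0, "ay": 0, "az": 0, "jaw": 255}, {"tx": 0, "ty": 0, "tz": 0, "ax": 0, "ay": 0, "az": 0, "jaw": 255}, {"tx": 0, "ty": 0, "tz": 0, "ax": 0, "ay": 0, "az": 0, "jaw": 255}, {"tx": 0, "ty": 0, "tz": 0, "ax": 0, "ay": 0, "az": 0, "jaw": 255}, {"tx": 0, "ty": 0, "tz": 0, "ax": 0, "ay": 0, "az": 0, "jaw": 255}])

```text
t: 7.38
eef_pos: [0.6284, -0.1265, 0.1344]
tcp_rot: [[-0.0, 1.0, 0.001], [1.0, 0.0, -0.0], [-0.0, 0.001, -1.0]]
wrist_force: [1.0, 0.2, -0.7]
gripper_width: 0.001
grip_force: 0.0
```

>>> step_arm(moves=[{"tx": 0, "ty": 0, "tz": 0, "ax": 0, "ay": 0, "az": 0, "jaw": 255}, {"tx": 0, "ty": 0, "tz": 0, "ax": 0, "ay": 0, "az": 0, "jaw": 255}, {"tx": 0, "ty": 0, "tz": 0, "ax": 0, "ay": 0, "az": 0, "jaw": 255}, {"tx": 0, "ty": 0, "tz": 0, "ax": 0, "ay": 0, "az": 0, "jaw": 255}, {"tx": 0, "ty": 0, "tz": 0, "ax": 0, "ay": 0, "az": 0, "jaw": 255}])

```text
t: 8.0
eef_pos: [0.628, -0.1265, 0.1335]
tcp_rot: [[-0.0, 1.0, -0.0], [1.0, 0.0, -0.0], [-0.0, -0.0, -1.0]]
wrist_force: [-0.1, 0.3, -0.8]
gripper_width: 0.001
grip_force: 0.0
```

>>> step_arm(moves=[{"tx": 0, "ty": 0, "tz": 0, "ax": 0, "ay": 0, "az": 0, "jaw": 255}, {"tx": 0, "ty": 0, "tz": 0, "ax": 0, "ay": 0, "az": 0, "jaw": 255}, {"tx": 0, "ty": 0, "tz": 0, "ax": 0, "ay": 0, "az": 0, "jaw": 255}, {"tx": 0, "ty": 0, "tz": 0, "ax": 0, "ay": 0, "az": 0, "jaw": 255}, {"tx": 0, "ty": 0, "tz": 0, "ax": 0, "ay": 0, "az": 0, "jaw": 255}])

```text
t: 8.62
eef_pos: [0.628, -0.1265, 0.1336]
tcp_rot: [[-0.0, 1.0, 0.0], [1.0, 0.0, -0.0], [-0.0, 0.0, -1.0]]
wrist_force: [0.1, 1.2, -0.3]
gripper_width: 0.002
grip_force: 0.0
```

>>> step_arm(moves=[{"tx": 0, "ty": 0, "tz": 0, "ax": 0, "ay": 0, "az": 0, "jaw": 255}, {"tx": 0, "ty": 0, "tz": 0, "ax": 0, "ay": 0, "az": 0, "jaw": 255}, {"tx": 0, "ty": 0, "tz": 0, "ax": 0, "ay": 0, "az": 0, "jaw": 255}, {"tx": 0, "ty": 0, "tz": 0, "ax": 0, "ay": 0, "az": 0, "jaw": 255}, {"tx": 0, "ty": 0, "tz": 0, "ax": 0, "ay": 0, "az": 0, "jaw": 255}])

```text
t: 9.25
eef_pos: [0.628, -0.1265, 0.1336]
tcp_rot: [[-0.0, 1.0, -0.0], [1.0, 0.0, -0.0], [-0.0, -0.0, -1.0]]
wrist_force: [0.6, 0.5, -0.3]
gripper_width: -0.002
grip_force: 0.0
```

>>> step_arm(moves=[{"tx": 0, "ty": 0, "tz": 6, "ax": 0, "ay": 0, "az": 0, "jaw": 255}, {"tx": 0, "ty": 0, "tz": 11, "ax": 0, "ay": 0, "az": 0, "jaw": 255}, {"tx": -4, "ty": 4, "tz": 11, "ax": 0, "ay": 0, "az": 0, "jaw": 255}, {"tx": -8, "ty": 8, "tz": 11, "ax": 0, "ay": 0, "az": 0, "jaw": 255}, {"tx": -8, "ty": 8, "tz": 11, "ax": 0, "ay": 0, "az": 0, "jaw": 255}])

```text
t: 9.88
eef_pos: [0.5441, -0.0426, 0.2433]
tcp_rot: [[-0.006, 1.0, -0.004], [1.0, 0.006, 0.002], [0.002, -0.004, -1.0]]
wrist_force: [0.4, -0.2, -0.8]
gripper_width: -0.0
grip_force: 0.0
```

Run:
```python
from m import *
s=readout.sense(); print(s['t'],s['eef_pos'].round(4))
w=grab('wrist'); 
print('red');blobs('wrist',(0,200,60),(6,255,255),60);print('blue');blobs('wrist',(105,150,40),(124,255,255),60)
print('white');blobs('wrist',(0,0,100),(180,60,255),200)
d=w;P=cloud(d)
for c in((.474,.022),(.486,-.060)):
  m=(abs(P[...,0]-c[0])<.045)&(abs(P[...,1]-c[1])<.04)&(P[...,2]>.03)&(P[...,2]<.045)
  print('top circle',cv2.minEnclosingCircle((P[m][:,:2]*1000).astype(np.float32)),np.median(P[m],0).round(4))
cv2.imwrite('pics/w6.png',cv2.resize(w['frame'],(800,600))[...,::-1])
```

```text
9.875 [ 0.5441 -0.0426  0.2433]
red
wrist uv [185.3  99. ] A 866 ztop 0.035 xy [474.  23.] sz [60. 61.] ang 69.4 plane [0.478 0.025]
blue
wrist uv [200.1 174.7] A 899 ztop 0.035 xy [485. -60.] sz [61. 60.] ang 21.9 plane [ 0.489 -0.052]
white
wrist uv [379.9  36.8] A 359 ztop 0.010 xy [673.  84.] sz [32. 18.] ang 13.9 plane [0.671 0.086]
wrist uv [340.6  67.4] A 3233 ztop 0.086 xy [615.  51.] sz [51. 51.] ang 29.9 plane [0.615 0.051]
wrist uv [215.3 131.5] A 7314 ztop 0.020 xy [494. -29.] sz [105. 150.] ang 7.8 plane [ 0.505 -0.008]
wrist uv [181. 101.] A 1998 ztop 0.036 xy [474.  22.] sz [49. 50.] ang 0.3 plane [0.474 0.023]
wrist uv [196.5 182.4] A 1702 ztop 0.036 xy [485. -61.] sz [50. 50.] ang 0.2 plane [ 0.485 -0.06 ]
wrist uv [371.4 211.3] A 327 ztop 0.010 xy [ 685. -103.] sz [38. 19.] ang 6.2 plane [ 0.683 -0.101]
wrist uv [348.3 261.5] A 992 ztop 0.086 xy [ 639. -125.] sz [28. 50.] ang 7.2 plane [ 0.637 -0.124]
top circle ((473.91864013671875, 22.6562557220459), 31.03441619873047) [0.4745 0.0239 0.035 ]
top circle ((485.0805969238281, -60.227840423583984), 30.975828170776367) [ 0.4857 -0.0589  0.035 ]
```

View pics/w6.png

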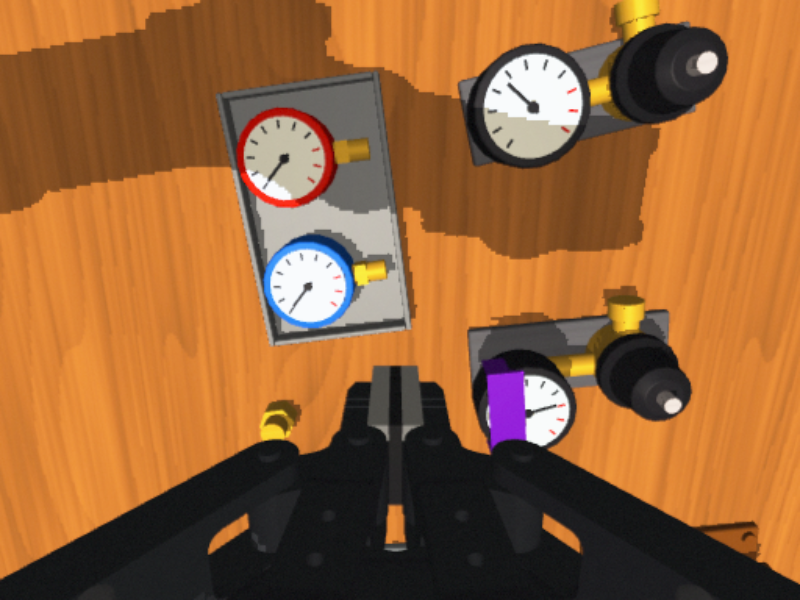

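The crop shows the red-rimmed gauge at (285,158), centre (0.474, 0.0225), and the blue one at (308,286). I point at the red one.

>>> step_arm(moves=[{"tx": -3.7, "ty": 3.5, "tz": 0, "ax": 0, "ay": 0, "az": 0, "jaw": 255}, {"tx": -7.4, "ty": 7, "tz": 0, "ax": 0, "ay": 0, "az": 0, "jaw": 255}, {"tx": -7.4, "ty": 7, "tz": -5, "ax": 0, "ay": 0, "az": 0, "jaw": 255}, {"tx": -7.4, "ty": 7, "tz": -10, "ax": 0, "ay": 0, "az": 0, "jaw": 255}, {"tx": -7.4, "ty": 7, "tz": -13, "ax": 0, "ay": 0, "az": 0, "jaw": 255}])

```text
t: 10.55
eef_pos: [0.4748, 0.0226, 0.1118]
tcp_rot: [[0.001, 1.0, -0.0], [1.0, -0.001, -0.001], [-0.001, -0.0, -1.0]]
wrist_force: [0.3, -0.5, 0.1]
gripper_width: -0.0
grip_force: 0.0
```

>>> step_arm(moves=[{"tx": 0, "ty": 0, "tz": -2, "ax": 0, "ay": 0, "az": 0, "jaw": 255}, {"tx": 0, "ty": 0, "tz": -3, "ax": 0, "ay": 0, "az": 0, "jaw": 255}, {"tx": 0, "ty": 0, "tz": -3, "ax": 0, "ay": 0, "az": 0, "jaw": 255}, {"tx": 0, "ty": 0, "tz": -3, "ax": 0, "ay": 0, "az": 0, "jaw": 255}, {"tx": 0, "ty": 0, "tz": -3, "ax": 0, "ay": 0, "az": 0, "jaw": 255}])

```text
t: 11.18
eef_pos: [0.4746, 0.0235, 0.0844]
tcp_rot: [[0.0, 1.0, 0.002], [1.0, -0.0, 0.0], [0.0, 0.002, -1.0]]
wrist_force: [0.9, -0.5, -0.1]
gripper_width: -0.001
grip_force: 0.0
```

>>> step_arm(moves=[{"tx": 0, "ty": 0, "tz": 0, "ax": 0, "ay": 0, "az": 0, "jaw": 255}, {"tx": 0, "ty": 0, "tz": 0, "ax": 0, "ay": 0, "az": 0, "jaw": 255}, {"tx": 0, "ty": 0, "tz": 0, "ax": 0, "ay": 0, "az": 0, "jaw": 255}, {"tx": 0, "ty": 0, "tz": 0, "ax": 0, "ay": 0, "az": 0, "jaw": 255}, {"tx": 0, "ty": 0, "tz": 0, "ax": 0, "ay": 0, "az": 0, "jaw": 255}])

```text
t: 11.8
eef_pos: [0.474, 0.0234, 0.0836]
tcp_rot: [[-0.0, 1.0, -0.0], [1.0, 0.0, -0.0], [-0.0, -0.0, -1.0]]
wrist_force: [-0.0, 0.1, 0.2]
gripper_width: -0.0
grip_force: 0.0
```

>>> step_arm(moves=[{"tx": 0, "ty": 0, "tz": 0, "ax": 0, "ay": 0, "az": 0, "jaw": 255}, {"tx": 0, "ty": 0, "tz": 0, "ax": 0, "ay": 0, "az": 0, "jaw": 255}, {"tx": 0, "ty": 0, "tz": 0, "ax": 0, "ay": 0, "az": 0, "jaw": 255}, {"tx": 0, "ty": 0, "tz": 0, "ax": 0, "ay": 0, "az": 0, "jaw": 255}, {"tx": 0, "ty": 0, "tz": 0, "ax": 0, "ay": 0, "az": 0, "jaw": 255}])

```text
t: 12.42
eef_pos: [0.474, 0.0235, 0.0836]
tcp_rot: [[-0.0, 1.0, 0.0], [1.0, 0.0, -0.0], [-0.0, 0.0, -1.0]]
wrist_force: [0.4, -0.8, -1.4]
gripper_width: 0.0
grip_force: 0.0
```

>>> step_arm(moves=[{"tx": 0, "ty": 0, "tz": 0, "ax": 0, "ay": 0, "az": 0, "jaw": 255}, {"tx": 0, "ty": 0, "tz": 0, "ax": 0, "ay": 0, "az": 0, "jaw": 255}, {"tx": 0, "ty": 0, "tz": 0, "ax": 0, "ay": 0, "az": 0, "jaw": 255}, {"tx": 0, "ty": 0, "tz": 0, "ax": 0, "ay": 0, "az": 0, "jaw": 255}, {"tx": 0, "ty": 0, "tz": 0, "ax": 0, "ay": 0, "az": 0, "jaw": 255}])

```text
t: 13.05
eef_pos: [0.474, 0.0235, 0.0836]
tcp_rot: [[-0.0, 1.0, -0.0], [1.0, 0.0, -0.0], [-0.0, -0.0, -1.0]]
wrist_force: [0.7, 0.8, 0.6]
gripper_width: -0.001
grip_force: 0.0
```

>>> step_arm(moves=[{"tx": 0, "ty": 0, "tz": 5, "ax": 0, "ay": 0, "az": 0, "jaw": 255}, {"tx": 0, "ty": 0, "tz": 10, "ax": 0, "ay": 0, "az": 0, "jaw": 255}, {"tx": 0, "ty": 0, "tz": 15, "ax": 0, "ay": 0, "az": 0, "jaw": 255}, {"tx": 0, "ty": 0, "tz": 18, "ax": 0, "ay": 0, "az": 0, "jaw": 255}, {"tx": 0, "ty": 0, "tz": 18, "ax": 0, "ay": 0, "az": 0, "jaw": 255}])

```text
t: 13.68
eef_pos: [0.4755, 0.0236, 0.266]
tcp_rot: [[0.0, 1.0, 0.006], [1.0, -0.0, 0.001], [0.001, 0.006, -1.0]]
wrist_force: [-0.3, -0.3, -0.1]
gripper_width: -0.001
grip_force: 0.0
```

>>> step_arm(moves=[{"tx": 0, "ty": 0, "tz": 0, "ax": 0, "ay": 0, "az": 0, "jaw": 255}, {"tx": 0, "ty": 0, "tz": 0, "ax": 0, "ay": 0, "az": 0, "jaw": 255}])

```text
t: 13.92
eef_pos: [0.473, 0.0234, 0.2622]
tcp_rot: [[-0.0, 1.0, -0.003], [1.0, 0.0, -0.0], [-0.0, -0.003, -1.0]]
wrist_force: [-0.2, 0.9, -1.1]
gripper_width: -0.002
grip_force: 0.0
```

Run:
```python
from m import *
grab('scene');grab('side')
for n in('scene','side'): blobs(n,(22,140,120),(34,255,255),60)
print(readout.sense()['eef_pos'],env.job_done())
```

```text
scene uv [250.7 102.3] A 74 ztop 0.073 xy [ 331. -405.] sz [ 21. 102.] ang 84.4 plane [ 0.333 -0.402]
scene uv [177.7 110.8] A 80 ztop 0.074 xy [ 570. -510.] sz [ 21. 102.] ang 79.6 plane [ 0.569 -0.504]
scene uv [208.1 142.3] A 94 ztop 0.074 xy [ 575. -294.] sz [ 18. 104.] ang 1.9 plane [ 0.577 -0.285]
scene uv [156.3 155. ] A 106 ztop 0.074 xy [ 743. -324.] sz [104.  21.] ang 6.6 plane [ 0.741 -0.321]
side uv [265.5 264.6] A 174 ztop 0.073 xy [ 573. -296.] sz [ 16. 105.] ang 1.1 plane [ 0.571 -0.296]
side uv [330.4 270.9] A 222 ztop 0.073 xy [ 741. -329.] sz [103.  19.] ang 7.9 plane [ 0.736 -0.332]
side uv [168.1 308.6] A 300 ztop 0.073 xy [ 330. -408.] sz [ 20. 103.] ang 86.9 plane [ 0.326 -0.411]
side uv [273.1 339.1] A 327 ztop 0.073 xy [ 565. -511.] sz [ 18. 100.] ang 80.0 plane [ 0.56  -0.513]
the job is handed in; nothing more can be done
[0.47327745 0.02339638 0.26238107] None
```

I shut the valve, pointed at the taped gauge and then the red-rimmed spare for about 2 s each, raised the hand to 26 cm and handed the job in after about 14 s; no verdict came back.

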